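# Wipe the sherd chips off the sorting board

## Robot

A 6-joint arm with a two-finger parallel gripper is mounted at the origin on a cart in front of the work surface, level with it; the furniture and walls round the work are solid. World frame = base frame: x ahead of the robot, y to its left, z up, the work surface at z = 0. Lengths are in mm, angles in rad, forces in N, time in s.
With the tool pointing down it reaches from about 350 to 975 mm from the base axis. Payload 7.1 kg.
Tool frame: the origin (TCP) lies at the centre of the arm's flange, where the gripper is bolted on; the fingertips stand 182 mm ahead of it and the grasp point (between the pads) lies 163 mm ahead of it; z points along the fingers, y is the line along which they close (so a half turn about z gives the same grasp; the last joint's range is limited). The gripper opens to 88 mm and grips with 3 to 60 N. Pads are 20 mm wide; open, the fingers measure 115 mm over their backs; the gripper's body (75 mm by 178 mm) begins 61 mm behind the grasp point.
Start: joints at [-1.239, 0.423, 1.63, -0, 1.089, -0.019], TCP at [214.798, -586.914, 404.675] pointing down, gripper open.
Joint ranges: [-3, 3], [-0.9, 2.11], [0.09, 2.58], [-1.31, 4.45], [0.11, 2.69], [-2.54, 2.54]. Speed limits (rad/s): [2.39, 2.39, 3.01, 3.14, 3.14, 3.14].

## Interface

Orientations are given as a rotation vector (axis times angle).
In Python, from workcell import readout, get_image, ctrl gives the robot as it stands.
- The arm moves only by the tool step_arm, never from a script. Its argument "targets" is a list that holds one entry, the list of rows, each a list of 7 numbers: the shift along the world's x, y, z as a fraction of full scale, then the turn, a rotation vector about the world's x, y, z as a fraction of full scale, then the opening, from 0 (shut) to 1 (fully open). In form: [[[dx, dy, dz, wx, wy, wz, claw], ...]]. A call has exactly 5 rows; each row shifts and turns the commanded pose from where the row before left it; what a row does not reach is not made up. Full scale, the value 1, is 0.05 m for a shift and 4 degrees for a turn. A row lasts 1/8 s, in which the tool goes at most 62.5 mm and 10.7 degrees, less where a joint would pass 70% of its speed; a pose out of reach is approached as far as the arm can. A call with a number of a shift or a turn outside -1 to 1 is refused whole. A call with a gripper value outside its range is refused whole. The fingers move at their own pace and stop on an object; the grip force is fixed at half the most. Time passes only in rows, so rows that do not move let the fingers close, or fill a call up. It gives the time, the measured TCP pose, the force, the opening and the grip force at its end, in the units of the state.
- readout.get_obs(): the state, without advancing time (a new reading comes with each control period).
- get_image(name): name is "scene" or "top" or "wrist"; returns a dict with "pixels" (420x560x3 uint8, red, green, blue), "intrinsics" (3x3 intrinsics, pixels), "k1" (the pictures are not rectified: a ray, as slopes to the right and down, at radius r is drawn at 1 + k1 r^2 times it, then the intrinsics apply), "extrinsics" (4x4, takes a point from world to camera coordinates). Camera axes: x right, y down, z forward; pixel columns grow to the right and rows downward; lengths in mm; the calibration is good to about 2 mm. A picture is of the moment at which its call begins. There is no depth.
- ctrl.close_job(): hands the job in; it is judged then, once.
The state is a dict: "t": time; "qpos": joint angles; "qvel": joint speeds; "joint_torque": joint torques, N m; "ee_pos": TCP position; "orientation": TCP orientation; "ft_force": force on the tool from outside, world axes, zero at the start; "moment": the same for the moment, N m; "width": finger opening in mm; "grasp_force": force on a finger pad.
Only numpy, scipy, OpenCV 4.12 (cv2) and the standard library are available. Lean on these libraries where they do the work, as an engineer would, in place of code of your own. Each camera call takes 0.05 s, during which the arm holds its last target. There are 200 camera calls.

## Task

Take the scraper block by its grip and wipe the two loose chips along the grey sorting board into the catch tray at its end; do not touch the chips with the fingers. Then stand the scraper upright on the table, clear of the board and tray.

Things in the scene. Friction and masses are not known exactly. Their poses are not given: they have to be found in the camera images.
- scraper: Brown wooden scraper block, 0.25 kg, standing on the table left or right of the board (the plain brick-shaped sanding block opposite is not it). Wide foot 140 (x) x 30 (y) x 20 mm high, black rubber lip below; centred on it a narrow upright grip 80 (x) x 24 (y) mm, from 20 to 75 mm height. Origin: centre of the foot's underside; x along the foot, y across it, z up.
- board: Sorting board, fixed: flat grey slab without rim, 180 (x) x 220 (y) x 36 mm high. At its +y end a dark wooden open catch tray, y = 110 to 220 mm, as wide as the slab, walls 6 mm thick and 26 high, floor 6 high, no wall towards the slab: chips drop in over the slab's edge. Origin: centre of the slab's underside; y points along the board to the tray, z up. Yaw within 20 degrees.
- terra_chip: Plain terracotta chip, loose on the slab, about 31x40x13 mm. Origin: centre of its underside.
- glazed_chip: Blue and white glazed chip, loose on the slab, about 23x33x9 mm. Origin: centre of its underside. Both chips lie wholly within 60 mm of the slab's long middle line (y axis) and at least 40 mm from the slab's end opposite the tray: one wipe along the middle line, foot across it, takes both.

How it is judged (in metres and radians):
On the way, in this order (a step that is already met when the one before it is completed fails the run):
1. the scraper is held and lifted off the table (contact force between the fingers and scraper above 1 N and height (world z) of scraper above 0.02 m), for 0.2 s.
2. both chips have been wiped into the tray while the scraper is held (x of terra_chip in the frame of board between -0.092 and 0.092 m and y of terra_chip in the frame of board between 0.108 and 0.222 m and z of each of terra_chip, glazed_chip in the frame of board below 0.032 m and x of glazed_chip in the frame of board between -0.092 and 0.092 m and y of glazed_chip in the frame of board between 0.108 and 0.222 m and contact force between the fingers and scraper above 1 N), for 0.1 s.
At the end, for the whole second after the job is handed in: Both chips lie in the catch tray (origins within its outline and lower than 32 mm above the table), and the scraper stands on the table within 10 degrees of upright, its underside less than 15 mm above the table top, its centre at least 10 mm outside the outline of board and tray; all at rest (x of terra_chip in the frame of board between -0.092 and 0.092 m and y of terra_chip in the frame of board between 0.108 and 0.222 m and z of each of terra_chip, glazed_chip in the frame of board below 0.032 m and x of glazed_chip in the frame of board between -0.092 and 0.092 m and y of glazed_chip in the frame of board between 0.108 and 0.222 m and height (world z) of scraper below 0.015 m and angle between scraper's own z axis and vertical below 0.17 rad and (x of scraper in the frame of board above 0.1 m or x of scraper in the frame of board below -0.1 m or y of scraper in the frame of board above 0.23 m or y of scraper in the frame of board below -0.12 m) and linear speed of each of terra_chip, glazed_chip, scraper below 0.02 m/s); the robot touches nothing.
It fails at once if the fingers touch a chip (contact force between the fingers and terra_chip above 0.5 N or contact force between the fingers and glazed_chip above 0.5 N).
It also fails if it takes over 51 s, if anything falls off the work surface, if the arm or the gripper's body presses on something with over 40 N, if the wrist force passes 120 N, or if a joint passes its speed limit or range.

## Working session

There is one attempt and no reset: what is moved stays moved. The work goes in short steps, Python scripts to look and compute and a tool call to move; the robot and the scene stay as the last step left them, time stands still between calls to the robot, and variables do not carry over. Pictures are saved under pics/ and viewed, at most 10 in all, crops included, and the job is handed in when it is done.

Besides the shell and the picture viewer there is one more tool, called after "Call:" by a JSON object that holds its "fn" and its "kwargs". step_arm: Moves the arm, as the interface text tells. Shift numbers are shares of 0.05 m and turn numbers shares of 4 degrees, none past 1 either way. Its arguments: {"type":"object","properties":{"targets":{"type":"array"}},"required":["targets"]}

```bash
mkdir -p pics; cat > h.py <<'E'
import numpy as np, cv2
from workcell import readout, get_image, ctrl
def snap(name,f):
    d=get_image(name); cv2.imwrite(f'pics/{f}.png',cv2.cvtColor(d['pixels'],cv2.COLOR_RGB2BGR)); np.savez(f'pics/{f}.npz',**d); return d
def load(f): return np.load(f'pics/{f}.npz')
def ray(d,uv,z):
    K=d['intrinsics'];k=float(d['k1']);E=d['extrinsics']
    p=np.atleast_2d(np.array(uv,float)); s0=np.c_[(p[:,0]-K[0,2])/K[0,0],(p[:,1]-K[1,2])/K[1,1]]
    s=s0.copy()
    for _ in range(20): s=s0/(1+k*(s**2).sum(1,keepdims=True))
    R=E[:3,:3];c=-R.T@E[:3,3]; v=np.c_[s,np.ones(len(s))]@R
    return (c+v*((z-c[2])/v[:,2])[:,None])
E
python3 - <<'E'
from h import *
a=snap('top','top1');b=snap('scene','scene1')
o=readout.get_obs();print(o['t'],o['orientation'],o['width'])
for d in(a,b):print(d['intrinsics'][0],d['k1'],-d['extrinsics'][:3,:3].T@d['extrinsics'][:3,3])
E
```

```text
0.1 [-3.09201592e+00 -5.48001199e-01  3.06332827e-04] 87.81513016883314
[490.29710678   0.         280.19883044] -0.054910572658617825 [ 409.44273077   -2.44706222 1428.23258474]
[536.71813381   0.         277.40647597] -0.19368683421830057 [-143.14505543  673.62604514 1212.3021628 ]
```

View pics/top1.png

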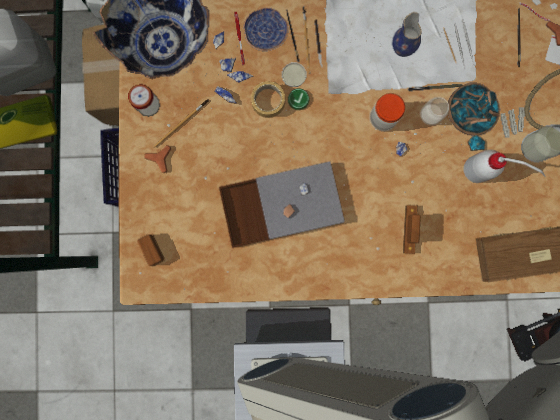

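View pics/scene1.png

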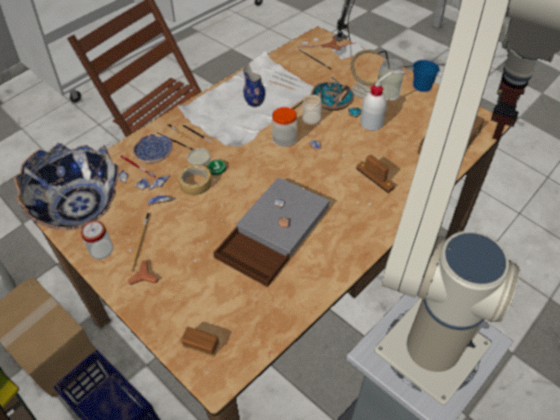

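The top view shows the slab at about (300,200) with its tray to the left (+y) and chips at (305,188) and (289,211). The scraper is at (412,228), foot along world x; the sanding block is at (150,250).

```bash
python3 - <<'E'
from h import *
d=load('top1');im=d['pixels'];hsv=cv2.cvtColor(im,cv2.COLOR_RGB2HSV)
m=np.zeros(im.shape[:2],np.uint8)
r=(slice(150,260),slice(210,360)); m[r]=(hsv[r][...,1]<50)*255
m=cv2.morphologyEx(m,cv2.MORPH_OPEN,np.ones((3,3)))
c=max(cv2.findContours(m,0,2)[0],key=cv2.contourArea)
q=ray(d,c[:,0]+0.0,36)[:,:2].astype(np.float32);R=cv2.minAreaRect(q);print('slab',R,cv2.boxPoints(R).round())
sub=im[195:262,395:450]
cv2.imwrite('pics/crop1.png',cv2.cvtColor(np.hstack([cv2.resize(sub,None,fx=7,fy=7,interpolation=2),cv2.resize(im[175:230,265:320],(385,469),interpolation=2)]),cv2.COLOR_RGB2BGR))
s=load('scene1')
print('terra',ray(d,(289,211),49),ray(s,(284,222),49));print('glz',ray(d,(305,188),45),ray(s,(279,203),45))
E
```

```text
slab ((556.9157104492188, -45.848907470703125), (179.41683959960938, 220.05490112304688), 10.951786041259766) [[ 448.   45.]
 [ 490. -171.]
 [ 666. -137.]
 [ 624.   79.]]
terra [[524.56314502 -14.58352759  49.        ]] [[523.91685681  -9.58181736  49.        ]]
glz [[589.08057813 -61.99729316  45.        ]] [[586.10071523 -53.31852571  45.        ]]
```

View pics/crop1.png

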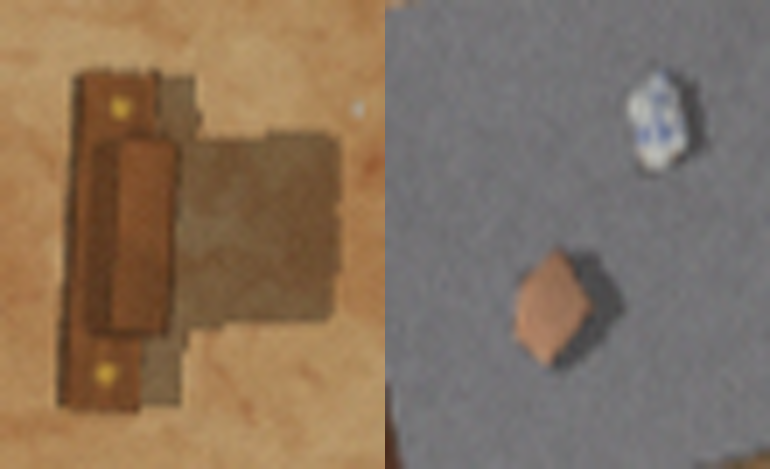

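The crop shows the grip top with corners at crop (120,138), (180,140), (170,333), (107,333) and the screws at (120,107) and (105,374). The chips are inside the middle band.

```bash
python3 - <<'E'
from h import *
from scipy.spatial.transform import Rotation as Ro
d=load('top1')
f=lambda p:(np.array(p,float)+.5)/7-.5+[395,195]
s=ray(d,f([(120,107),(105,374)]),20);print('screws',s.round(1),'mid',s.mean(0).round(1),'yaw',np.degrees(np.arctan2(*(s[0]-s[1])[1::-1])))
g=ray(d,f([(120,138),(180,140),(170,333),(107,333)]),75);print('grip',g.round(1),g.mean(0).round(1))
e=g[0]+g[1]-g[2]-g[3];print(np.degrees(np.arctan2(e[1],e[0])))
ft=ray(d,f([(75,72),(60,405),(140,410)]),20);print('foot',ft.round(1), ft[:2].mean(0),(ft[0]+ft[2])/2)
o=readout.get_obs();R=Ro.from_rotvec(o['orientation']).as_matrix();print(R.round(3),o['ee_pos'])
a=np.radians(10.95);ex=np.array([np.cos(a),np.sin(a)]);ey=np.array([-ex[1],ex[0]]);c=np.array([557,-46])
for p in((524.5,-13),(588,-60)):print(ex@(p-c),ey@(p-c))
E
```

```text
screws [[ 519.9 -368.9   20. ]
 [ 410.4 -357.5   20. ]] mid [ 465.1 -363.2   20. ] yaw -5.930004135504791
grip [[ 503.3 -354.    75. ]
 [ 501.8 -377.8   75. ]
 [ 425.7 -370.2   75. ]
 [ 426.4 -345.2   75. ]] [ 464.3 -361.8   75. ]
-6.1475383942579045
foot [[ 534.9 -351.    20. ]
 [ 398.3 -338.4   20. ]
 [ 395.2 -371.3   20. ]] [ 466.59128156 -344.70395701   20.        ] [ 465.06532842 -361.11186223   20.        ]
[[ 0.939  0.344 -0.   ]
 [ 0.344 -0.939  0.001]
 [ 0.    -0.001 -1.   ]] [ 214.73113122 -586.68489463  403.98438401]
-25.63985734222892 38.572629097199865
27.776260898084104 -19.63362754361924
```

Call:
{"fn": "step_arm", "kwargs": {"targets": [[[0.8,0.7,-0.3,0,0,-1,1],[0.8,0.7,-0.3,0,0,-1,1],[0.8,0.7,-0.3,0,0,-1,1],[0.8,0.7,-0.3,0,0,-1,1],[0.8,0.7,-0.3,0,0,-1,1]]]}}

```text
t: 0.72
ee_pos: [415.8, -410.6, 329.0]
orientation: [-3.141, 0.001, 0.0]
ft_force: [0.2, 0.4, 0.1]
width: 87.9
grasp_force: 0.0
```

Call:
{"fn": "step_arm", "kwargs": {"targets": [[[0.4,0.4,-0.2,0,0,-0.5,1],[0.4,0.4,-0.1,0,0,-0.5,1],[0.2,0.2,0,0,0,-0.5,1],[0,0,0,0,0,0,1],[0,0,0,0,0,0,1]]]}}

```text
t: 1.35
ee_pos: [464.5, -362.2, 314.6]
orientation: [-3.137, 0.161, 0.0]
ft_force: [0.1, 0.2, 0.2]
width: 88.1
grasp_force: 0.0
```

```bash
cat >> h.py <<'E'
from scipy.spatial.transform import Rotation as Ro
def st():
    o=readout.get_obs();R=Ro.from_rotvec(o['orientation']).as_matrix()
    print('t',round(o['t'],2),'tcp',np.round(o['ee_pos'],1),'yaw_close',round(np.degrees(np.arctan2(R[1,1],R[0,1])),2),'zax',R[:,2].round(3),'F',np.round(o['ft_force'],1),'w',round(o['width'],1),'g',round(o['grasp_force'],1)); return o
E
python3 -c "
from h import *
st();snap('wrist','w1')"
```

```text
t 1.35 tcp [ 464.5 -362.2  314.6] yaw_close -95.87 zax [-0.  0. -1.] F [0.1 0.2 0.2] w 88.1 g 0.0
```

View pics/w1.png

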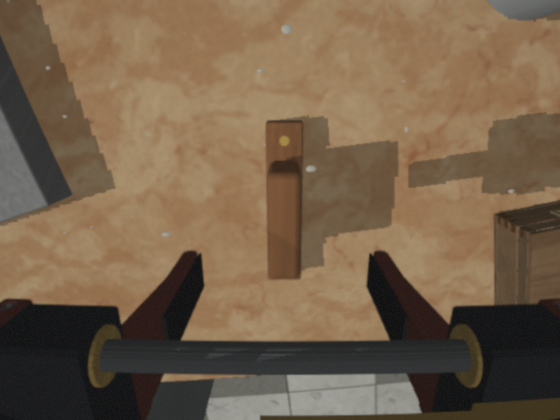

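The wrist view shows the grip (col 285) centred between the fingers (203 to 368) and parallel to the pads, so I descend.

Call:
{"fn": "step_arm", "kwargs": {"targets": [[[0,0,-0.6,0,0,0,1],[0,0,-0.6,0,0,0,1],[0,0,-0.5,0,0,0,1],[0,0,-0.3,0,0,0,1],[0,0,0,0,0,0,1]]]}}

```text
t: 2.02
ee_pos: [464.3, -362.1, 213.9]
orientation: [-3.136, 0.162, 0.002]
ft_force: [-0.8, -0.6, -0.2]
width: 87.9
grasp_force: 0.0
```

Call:
{"fn": "step_arm", "kwargs": {"targets": [[[0,0,0,0,0,0,0],[0,0,0,0,0,0,0],[0,0,0,0,0,0,0],[0,0,0,0,0,0,0],[0,0,0,0,0,0,0]]]}}

```text
t: 2.65
ee_pos: [464.9, -361.9, 214.8]
orientation: [3.137, -0.162, 0.0]
ft_force: [-0.6, -0.5, -0.1]
width: 41.4
grasp_force: 0.0
```

Call:
{"fn": "step_arm", "kwargs": {"targets": [[[0,0,0,0,0,0,0],[0,0,0,0,0,0,0],[0,0,0,0,0,0,0],[0,0,0,0,0,0,0],[0,0,0,0,0,0,0]]]}}

```text
t: 3.28
ee_pos: [464.7, -361.8, 214.6]
orientation: [-3.137, 0.162, 0.0]
ft_force: [0.1, 1.1, -0.7]
width: 23.8
grasp_force: 30.0
```

Call:
{"fn": "step_arm", "kwargs": {"targets": [[[0,0,0.4,0,0,0,0],[0,0,0.6,0,0,0,0],[0,0,0.6,0,0,0,0],[0,0,0.4,0,0,0,0],[0,0,0,0,0,0,0]]]}}

```text
t: 3.9
ee_pos: [465.2, -362.3, 317.3]
orientation: [3.135, -0.162, 0.006]
ft_force: [0.9, 0.3, -1.9]
width: 23.9
grasp_force: 30.0
```

Call:
{"fn": "step_arm", "kwargs": {"targets": [[[0.2,0.45,0,0,0,0.45,0],[0.3,0.6,0,0,0,0.5,0],[0.3,0.6,0,0,0,0.5,0],[0.3,0.6,0,0,0,0.5,0],[0.3,0.6,0,0,0,0.5,0]]]}}

```text
t: 4.53
ee_pos: [534.8, -218.3, 314.0]
orientation: [-3.139, -0.108, 0.002]
ft_force: [-0.0, 0.1, -1.7]
width: 23.9
grasp_force: 30.0
```

Call:
{"fn": "step_arm", "kwargs": {"targets": [[[0.3,0.6,0,0,0,0.5,0],[0.3,0.6,0,0,0,0.5,0],[0.2,0.4,0,0,0,0.5,0],[0,0,0,0,0,0.27,0],[0,0,0,0,0,0,0]]]}}

```text
t: 5.15
ee_pos: [574.4, -139.9, 314.4]
orientation: [3.127, 0.3, -0.001]
ft_force: [0.3, -0.9, -2.1]
width: 23.9
grasp_force: 30.0
```

```bash
python3 -c "
from h import *
st();snap('wrist','w2')"
```

```text
t 5.15 tcp [ 574.4 -139.9  314.4] yaw_close -79.02 zax [-0.001 -0.    -1.   ] F [ 0.3 -0.9 -2.1] w 23.9 g 30.0
```

View pics/w2.png

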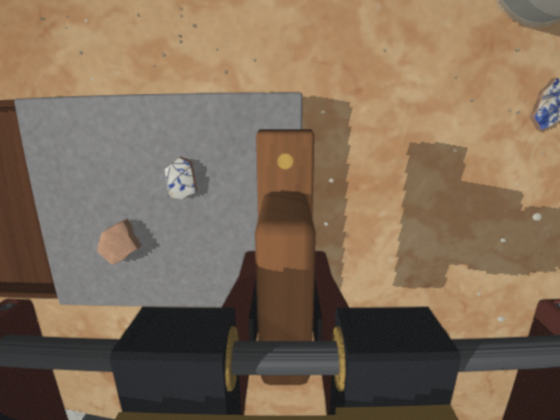

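The wrist view shows the scraper parallel to the slab's end, with both chips ahead of the foot at (180,180) and (118,242). Lowering now.

Call:
{"fn": "step_arm", "kwargs": {"targets": [[[0,0,-0.4,0,0,0,0],[0,0,-0.4,0,0,0,0],[0,0,-0.3,0,0,0,0],[0,0,-0.1,0,0,0,0],[0,0,0,0,0,0,0]]]}}

```text
t: 5.82
ee_pos: [574.8, -139.7, 254.6]
orientation: [-3.127, -0.3, 0.0]
ft_force: [-0.4, -0.0, -2.4]
width: 24.2
grasp_force: 30.0
```

Call:
{"fn": "step_arm", "kwargs": {"targets": [[[0,0,-0.02,0,0,0,0],[0,0,-0.02,0,0,0,0],[0,0,-0.02,0,0,0,0],[0,0,0,0,0,0,0],[0,0,0,0,0,0,0]]]}}

```text
t: 6.45
ee_pos: [574.8, -139.4, 251.7]
orientation: [3.127, 0.301, 0.0]
ft_force: [0.1, -1.0, -2.4]
width: 24.0
grasp_force: 30.0
```

Call:
{"fn": "step_arm", "kwargs": {"targets": [[[-0.02,0.1,-0.02,0,0,0,0],[-0.035,0.18,0,0,0,0,0],[-0.035,0.18,0,0,0,0,0],[-0.035,0.18,0,0,0,0,0],[-0.035,0.18,0,0,0,0,0]]]}}

```text
t: 7.08
ee_pos: [566.7, -97.6, 250.7]
orientation: [3.127, 0.301, -0.0]
ft_force: [-0.9, 0.9, -2.7]
width: 23.8
grasp_force: 30.0
```

Call:
{"fn": "step_arm", "kwargs": {"targets": [[[-0.035,0.18,0,0,0,0,0],[-0.035,0.18,0,0,0,0,0],[-0.035,0.18,0,0,0,0,0],[-0.035,0.18,0,0,0,0,0],[-0.035,0.18,0,0,0,0,0]]]}}

```text
t: 7.7
ee_pos: [558.0, -52.8, 250.7]
orientation: [3.127, 0.3, 0.0]
ft_force: [0.1, -0.7, -1.7]
width: 24.0
grasp_force: 30.0
```

```bash
python3 -c "
from h import *
st();snap('wrist','w3')"
```

```text
t 7.7 tcp [558.  -52.8 250.7] yaw_close -79.02 zax [ 0. -0. -1.] F [ 0.1 -0.7 -1.7] w 24.0 g 30.0
```

View pics/w3.png

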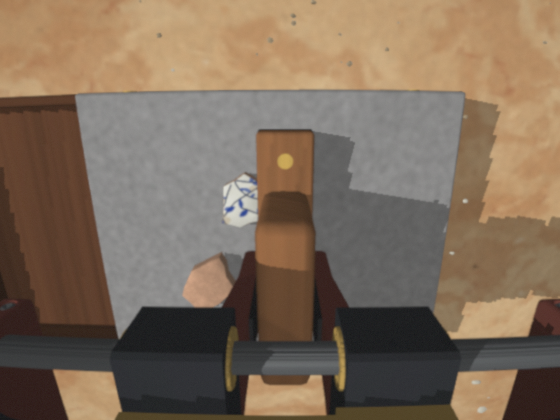

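The foot is pushing the glazed chip (at 240,200), and the terracotta chip (208,283) is just ahead. Wiping on.

Call:
{"fn": "step_arm", "kwargs": {"targets": [[[-0.035,0.18,0,0,0,0,0],[-0.035,0.18,0,0,0,0,0],[-0.035,0.18,0,0,0,0,0],[-0.035,0.18,0,0,0,0,0],[-0.035,0.18,0,0,0,0,0]]]}}

```text
t: 8.38
ee_pos: [549.2, -7.8, 250.7]
orientation: [-3.127, -0.301, 0.0]
ft_force: [0.3, -0.5, -2.7]
width: 23.8
grasp_force: 30.0
```

Call:
{"fn": "step_arm", "kwargs": {"targets": [[[-0.035,0.18,0,0,0,0,0],[-0.035,0.18,0,0,0,0,0],[-0.035,0.18,0,0,0,0,0],[-0.035,0.18,0,0,0,0,0],[-0.035,0.18,0,0,0,0,0]]]}}

```text
t: 9.0
ee_pos: [540.4, 37.2, 250.7]
orientation: [-3.127, -0.301, -0.0]
ft_force: [0.3, -0.7, -0.2]
width: 23.9
grasp_force: 30.0
```

Call:
{"fn": "step_arm", "kwargs": {"targets": [[[-0.035,0.18,0,0,0,0,0],[-0.035,0.18,0,0,0,0,0],[-0.035,0.18,0,0,0,0,0],[-0.035,0.18,0,0,0,0,0],[0,0,0,0,0,0,0]]]}}

```text
t: 9.62
ee_pos: [533.4, 73.2, 250.7]
orientation: [-3.127, -0.302, 0.0]
ft_force: [0.1, 0.9, -2.4]
width: 23.8
grasp_force: 30.0
```

```bash
python3 -c "
from h import *
st();snap('wrist','w4')"
```

```text
t 9.62 tcp [533.4  73.2 250.7] yaw_close -78.97 zax [-0.  0. -1.] F [ 0.1  0.9 -2.4] w 23.8 g 30.0
```

View pics/w4.png

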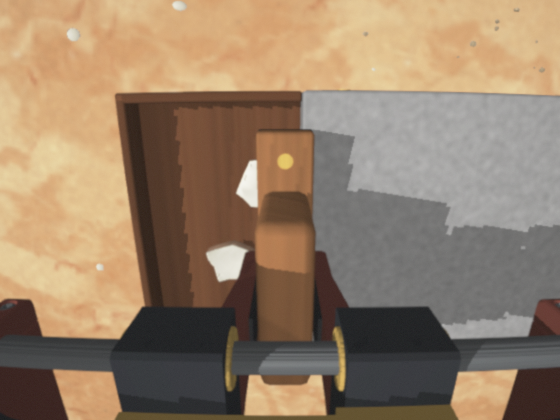

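The wrist view shows both chips in the tray beyond the edge, at (247,185) and (228,262), turned white side up. Lifting and looking again.

Call:
{"fn": "step_arm", "kwargs": {"targets": [[[0,0,0.2,0,0,0,0],[0,0,0.5,0,0,0,0],[0,0,0.5,0,0,0,0],[0,0,0.3,0,0,0,0],[0,0,0,0,0,0,0]]]}}

```text
t: 10.3
ee_pos: [533.9, 72.4, 326.9]
orientation: [-3.127, -0.3, -0.004]
ft_force: [0.7, -0.5, -2.5]
width: 24.0
grasp_force: 30.0
```

Call:
{"fn": "step_arm", "kwargs": {"targets": [[[-0.06,0.3,0,0,0,0,0],[-0.12,0.65,0,0,0,0,0],[-0.12,0.65,0,0,0,0,0],[-0.12,0.65,0,0,0,0,0],[-0.12,0.65,0,0,0,0,0]]]}}

```text
t: 10.92
ee_pos: [505.5, 219.3, 324.4]
orientation: [3.127, 0.301, -0.003]
ft_force: [-0.4, 0.4, -2.6]
width: 23.3
grasp_force: 30.0
```

Call:
{"fn": "step_arm", "kwargs": {"targets": [[[-0.08,0.42,0,0,0,0,0],[0,0,0,0,0,0,0],[0,0,0,0,0,0,0],[0,0,0,0,0,0,0],[0,0,0,0,0,0,0]]]}}

```text
t: 11.55
ee_pos: [502.7, 238.0, 325.6]
orientation: [3.127, 0.299, -0.0]
ft_force: [0.6, 0.1, -2.1]
width: 23.9
grasp_force: 30.0
```

```bash
python3 -c "
from h import *
st();snap('wrist','w5');d=snap('top','t5')['pixels'];s=snap('scene','s5')['pixels']
f=lambda a:cv2.resize(a,(400,400),interpolation=2)
cv2.imwrite('pics/c5.png',cv2.cvtColor(np.hstack([f(d[150:270,120:350]),f(s[160:320,180:360])]),cv2.COLOR_RGB2BGR))"
```

```text
t 11.55 tcp [502.7 238.  325.6] yaw_close -79.08 zax [-0. -0. -1.] F [ 0.6  0.1 -2.1] w 23.9 g 30.0
```

View pics/c5.png

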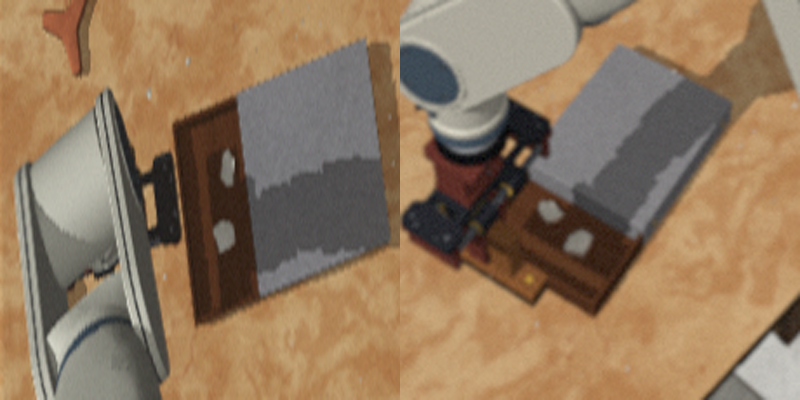

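View pics/w5.png

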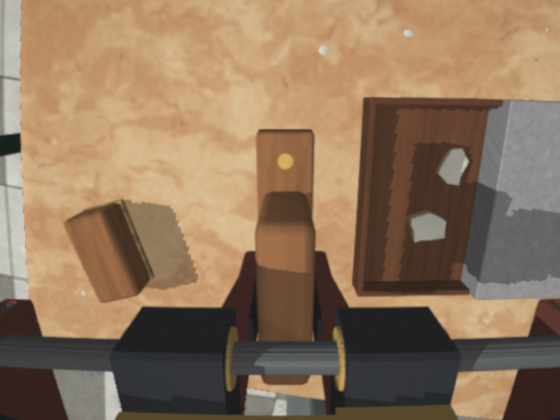

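Both chips lie flat in the tray, clear of the slab edge, and the table under the scraper is free. Setting it down.

Call:
{"fn": "step_arm", "kwargs": {"targets": [[[0,0,-0.5,0,0,0,0],[0,0,-0.6,0,0,0,0],[0,0,-0.6,0,0,0,0],[0,0,-0.3,0,0,0,0],[0,0,-0.1,0,0,0,0]]]}}

```text
t: 12.32
ee_pos: [502.6, 238.5, 220.1]
orientation: [3.127, 0.3, -0.001]
ft_force: [-0.5, -0.4, -1.6]
width: 24.1
grasp_force: 30.0
```

Call:
{"fn": "step_arm", "kwargs": {"targets": [[[0,0,-0.04,0,0,0,0],[0,0,-0.03,0,0,0,0],[0,0,0,0,0,0,0],[0,0,0,0,0,0,0],[0,0,0,0,0,0,0]]]}}

```text
t: 12.95
ee_pos: [502.6, 238.6, 217.4]
orientation: [-3.127, -0.301, -0.0]
ft_force: [-0.5, 0.2, -2.5]
width: 23.9
grasp_force: 30.0
```

Call:
{"fn": "step_arm", "kwargs": {"targets": [[[0,0,-0.02,0,0,0,0],[0,0,-0.02,0,0,0,0],[0,0,-0.02,0,0,0,0],[0,0,0,0,0,0,0],[0,0,0,0,0,0,0]]]}}

```text
t: 13.58
ee_pos: [502.6, 238.6, 214.6]
orientation: [-3.127, -0.301, -0.0]
ft_force: [-1.9, -0.6, 5.0]
width: 23.7
grasp_force: 30.0
```

Call:
{"fn": "step_arm", "kwargs": {"targets": [[[0,0,0,0,0,0,0.6],[0,0,0,0,0,0,0.6],[0,0,0,0,0,0,0.6],[0,0,0,0,0,0,0.6],[0,0,0,0,0,0,0.6]]]}}

```text
t: 14.2
ee_pos: [502.6, 238.6, 214.1]
orientation: [3.127, 0.301, -0.0]
ft_force: [-0.2, -0.9, -0.4]
width: 52.9
grasp_force: 0.0
```

Call:
{"fn": "step_arm", "kwargs": {"targets": [[[0,0,0.2,0,0,0,0.6],[0,0,0.5,0,0,0,0.6],[0,0,0.7,0,0,0,0.6],[0,0,0.7,0,0,0,0.6],[0,0,0.5,0,0,0,0.6]]]}}

```text
t: 14.82
ee_pos: [502.7, 238.6, 346.5]
orientation: [-3.127, -0.3, -0.003]
ft_force: [-0.3, 0.1, -0.4]
width: 52.4
grasp_force: 0.0
```

Call:
{"fn": "step_arm", "kwargs": {"targets": [[[0,0,0,0,0,0,0.6],[0,0,0,0,0,0,0.6],[0,0,0,0,0,0,0.6],[0,0,0,0,0,0,0.6],[0,0,0,0,0,0,0.6]]]}}

```text
t: 15.45
ee_pos: [502.5, 238.6, 343.6]
orientation: [3.127, 0.301, -0.002]
ft_force: [-0.3, -1.0, -0.3]
width: 52.5
grasp_force: 0.0
```

```bash
python3 -c "
from h import *
st();snap('wrist','w6')"
```

```text
t 15.45 tcp [502.5 238.6 343.6] yaw_close -79.02 zax [-0.001 -0.    -1.   ] F [-0.3 -1.  -0.3] w 52.5 g 0.0
```

View pics/w6.png

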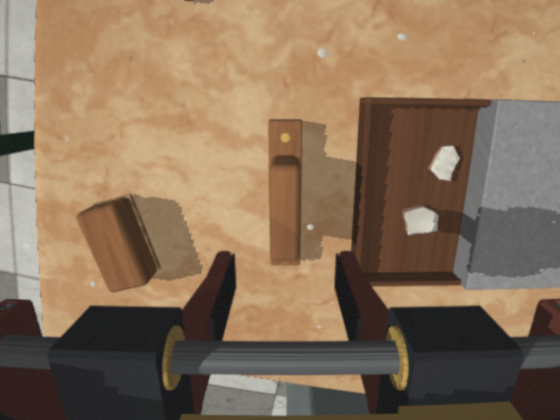

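The scraper stands upright at (285,195), clear of the tray, with both chips in the tray at (445,162) and (420,220).

```bash
python3 -c "
from h import *
print(ctrl.close_job())"
```

```text
the job is handed in; nothing more can be done
None
```

I wiped both chips into the catch tray, stood the scraper upright on the table clear of the board and tray, and handed the job in at about 15.5 s; the close call returned no verdict.

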